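# Air the curing box and start it

## Robot

A 6-joint arm with a two-finger parallel gripper is mounted at the origin on the work surface. World frame = base frame: x ahead of the robot, y to its left, z up, the work surface at z = 0. Lengths are in m, angles in degrees, forces in N, time in s.
With the tool pointing down it reaches from about 0.4 to 0.825 m from the base axis. Payload 7 kg.
Tool frame: the origin (TCP) lies at the very end of the fingers, on their centre line; the grasp point (between the pads) lies 19 mm behind it (hold_point_z is the distance from the TCP to the grasp point, in m); x points along the fingers, y is the direction in which the jaws open and shut, and the axes are right-handed (so a half turn about x gives the same grasp; the last joint's range is limited). The gripper opens to 88 mm and grips with 3 to 60 N. Pads are 19 mm wide; open, the fingers measure 130 mm over their backs; the gripper's body (78 mm by 193 mm) begins 47 mm behind the grasp point.
Start: joints at [-51.732, 20.546, 0.682, 0, -70.136, -16.507], TCP at [0.25, -0.627, 0.19] pointing down, gripper open.
Joint ranges: [-176.03, 176.03], [-82.01, 121.73], [-58.28, 71.71], [-173.87, 95.51], [-174.79, -0.11], [-173.66, 173.66]. Speed limits (degrees/s): [136.94, 136.94, 172.46, 180, 180, 180].

## Interface

Orientations are given as [roll, pitch, yaw] about the fixed x, y, z axes, in that order (R = Rz(yaw) Ry(pitch) Rx(roll)).
In Python, from plant import * gives the robot as it stands.
- The arm moves only by the shell command python3 -m crank 'ROWS'. ROWS is a JSON object of lists of equal length, an entry for each row: "delta_pos": the shift along the tool's x, y, z in m, a list of three; "turn": the turn, a rotation vector about the tool's x, y, z in degrees, a list of three; "grip": the opening, from 0 (shut) to 1 (fully open). A call has 1 to 12 rows; each row is the pose to reach, as a shift and turn from the pose commanded when the call began, along the tool's axes at that moment; what a row does not reach only later rows make up. A row lasts 1/12 s, in which the tool goes at most 41.7 mm and 7.16 degrees, less where a joint would pass 70% of its speed; a pose out of reach is approached as far as the arm can. A call with a gripper value outside its range is refused whole. The fingers move at their own pace and stop on an object; the grip force is fixed at half the most. Time passes only in rows, so rows that repeat a pose let the fingers close. It gives the time, the measured TCP pose, the force and the opening at its end, in the units of the state.
- get_obs(): the state, without advancing time (a new reading comes with each control period).
- snapshot(name): name is "scene" or "top" or "wrist"; returns a dict with "pixels" (480x640x3 uint8, blue, green, red), "range_z" (480x640 float32, m along the optical axis (not along the pixel's ray), 0 where there is no reading), "camera_matrix" (3x3 intrinsics, pixels), "eye" and "rotation" of the camera in the world. Camera axes: x right, y up, looking along -z (the intrinsics and any distortion apply to the point x, -y, -z); pixel columns grow to the right and rows downward; lengths in m; the calibration is good to about 2 mm. The wrist camera is an equidistant fisheye: a pixel r from the principal point sees the ray r / f radians off the axis. A picture is of the moment at which its call begins.
- close_job(): hands the job in, once; it reports no verdict.
The state is a dict: "clock": time; "joint_pos": joint angles; "qvel": joint speeds; "tau": joint torques, N m; "tool_pos": TCP position; "orientation": TCP orientation; "force": force on the tool from outside, world axes, zero at the start; "moment": the same for the moment, N m; "opening": finger opening in m.
Only numpy, scipy, OpenCV 4.12 (cv2) and the standard library are available. Lean on these libraries where they do the work, as an engineer would, in place of code of your own. Each camera call takes 0.05 s, during which the arm holds its last target. There are 200 camera calls.

## Task

Air the resin curing box: press its blue lever paddle down with the fingers until the amber hood stands wide open, and keep it open for three seconds. Then ease the lever up so that the hood comes down slowly and closes fully without slamming, and once it is shut press the green start button all the way in and let it go. Work the hood by the lever only, never touching the hood itself, do not pick up anything, and leave the other things on the table where they are.

Things in the scene. Friction and masses are not known exactly. Their poses are not given: they have to be found in the camera images.
- cure_box: Curing box, fixed to the table, its place and yaw vary: white base 210 x 250 mm, 60 mm high, under an amber see-through hood. Origin: under the centre of the base, on the table. Its -x axis points out of its front, towards the lever paddle; y is along its width. The lever frame runs along both sides of the box 135 mm from its middle and pivots 45 mm above the table at the origin's x.
- hood_front (a point): Middle of the upper front edge of the amber hood, 200 x 240 x 75 mm, open below, top 137 mm above the table when shut. It is hinged at the rear of the box, 100 mm behind the box's centre and 62 mm above the table. Its front swings up and back to about 270 mm above the table. It is lifted by the lever through two push rods and must not be touched.
- hood (a joint): Hood angle (rad): 0 shut, 1.15 wide open. It always equals 3.6 times the lever angle. Let go, it falls shut with a slam, several times faster than it should.
- lever (a joint): Lever angle (rad): 0 at rest (paddle up), 0.32 fully pressed, at its stop. A spring and the hood's weight push it back up; it takes about 8 to 13 N at the paddle at first and 4 to 6 N near the bottom and follows the finger both ways.
- paddle_top (a point): Centre of the top face of the blue lever paddle (60 mm front to back, 100 mm wide, 10 mm thick), 220 mm in front of the box's centre. The top face stands 105 mm above the table at rest and 33 mm when fully pressed (about 72 mm of travel, nearly straight down, 8 mm towards the front); the face stays within 0.2 rad of level. Nothing but air is under it.
- start (a joint): Green start button travel (m): 0 out, 0.006 fully pressed; pressing it fully takes 5 N and it springs back.
- start_top (a point): Centre of the top of the green start button, 30 mm across, pressed straight down. It sits on a fixed grey console 85 x 85 x 50 mm that stands beside the curing box, left or right of it.
- beaker: Open aluminium beaker, 72 mm across and 90 mm tall, beside the curing box on the side away from the console. Loose bystander, origin under its centre; leave it alone.
- bottle: White bottle with blue cap, 60 mm across, 160 mm tall, to the right of the curing box. Loose bystander, origin under its centre; leave it alone.
- jar: Small amber jar with black lid, 50 mm across, 60 mm tall, near the front left of the lever. Loose bystander, origin under its centre; leave it alone.
- dish: White shallow dish, 90 mm across, 18 mm tall, near the front right of the lever. Loose bystander, origin under its centre; leave it alone.
- print: Orange printed part shaped like a spool, 36 mm across, 40 mm tall, left of the curing box. Loose bystander, origin under its centre; leave it alone.
- bowl: Steel bowl, 120 mm across, 45 mm tall, left of the curing box. Loose bystander, origin under its centre; leave it alone.

How it is judged (in metres and radians):
On the way, in this order (a step that is already met when the one before it is completed fails the run):
1. the hood is held wide open (above 0.9 rad) for about three seconds (value of joint hood above 0.9 rad), for 2.5 s.
2. the hood is fully shut again (value of joint hood between -0.04 and 0.04 rad), for 0.2 s.
3. the start button is pressed in (value of joint start above 0.0045 m), for 0.05 s.
At the end, for the whole second after the job is handed in: The hood is shut (within 0.04 rad), the lever is back up, the start button is out again (within 1.5 mm), and every loose thing is within 15 mm of where it began (all of step 2 and value of joint lever below 0.012 rad and value of joint start below 0.0015 m and distance of each of beaker, bottle, jar, dish, print, bowl from where it was at the start of the episode below 0.015 m); the robot touches nothing.
It fails at once if the hood falls or is let down faster than 1.5 rad/s (a slam) (velocity of joint hood below -1.5 rad/s).
It fails at once if the robot touches the hood (contact force between any of the fingers, the arm and hood above 1 N).
It fails at once if the start button is pressed while the hood is open (value of joint start above 0.003 m and value of joint hood above 0.06 rad).
It fails at once if a bystander is moved more than 20 mm (distance of any of beaker, bottle, jar, dish, print, bowl from where it was at the start of the episode above 0.02 m).
It fails at once if a loose thing is lifted or tipped (height (world z) of any of beaker, bottle, jar, dish, print, bowl above 0.015 m or angle between any of beaker, bottle, jar, dish, print, bowl's own z axis and vertical above 0.35 rad).
It also fails if it takes over 58 s, if anything falls off the work surface, if the arm or the gripper's body presses on something with over 40 N, if the wrist force passes 120 N, or if a joint passes its speed limit or range.

## Working session

There is one attempt and no reset: what is moved stays moved. The work goes in short steps, Python scripts to look and compute and a shell command to move; the robot and the scene stay as the last step left them, time stands still between calls to the robot, and variables do not carry over. Pictures are saved under pics/ and viewed, about 8 in all and at most 12, crops included, and the job is handed in when it is done.

```bash
mkdir -p pics; ls; cat > h.py <<'E'
from plant import *
import numpy as np, cv2
def world(s):
    K=np.array(s["camera_matrix"]);z=s["range_z"];v,u=np.mgrid[0:480,0:640]
    x=(u-K[0,2])/K[0,0]*z;y=(v-K[1,2])/K[1,1]*z
    P=np.stack([x,-y,-z],-1)@np.array(s["rotation"]).T+np.array(s["eye"])
    P[z==0]=np.nan
    return P
E
python3 - <<'E'
from h import *
ims=[]
for n in("scene","top"):
    s=snapshot(n);np.savez(n,P=world(s),**s);cv2.imwrite(f"pics/{n}.png",s["pixels"]);print(n,np.round(s["eye"],3),np.round(s["camera_matrix"],1).tolist())
print(get_obs())
E
```

```text
picsTraceback (most recent call last):
  File "<stdin>", line 4, in <module>
  File "h.py", line 6, in world
    P=np.stack([x,-y,-z],-1)@np.array(s["rotation"]).T+np.array(s["eye"])
      ~~~~~~~~~~~~~~~~~~~~~~~~~~~~~~~~~~~~~~~~~~~~~~~~^~~~~~~~~~~~~~~~~~~
ValueError: operands could not be broadcast together with shapes (480,640) (3,)
```

```bash
sed -i 's/np.array(s\["rotation"\])/R(s)/; 2a from scipy.spatial.transform import Rotation as Ro\ndef R(s): return Ro.from_euler("xyz",s["rotation"],degrees=True).as_matrix()' h.py
python3 - <<'E'
from h import *
for n in("scene","top"):
    s=snapshot(n);np.savez(n,P=world(s),**s);cv2.imwrite(f"pics/{n}.png",s["pixels"]);print(n,s["eye"],s["rotation"],np.round(s["camera_matrix"],1).tolist(),[k for k in s])
    print(np.round(world(s)[::120,::160],3).tolist())
print(get_obs())
E
```

```text
scene [0.97379118 0.62662893 1.00796767] [ 37.97028422  -0.5534644  150.475749  ] [[579.3, 0.0, 327.3], [0.0, 579.3, 234.4], [0.0, 0.0, 1.0]] ['pixels', 'range_z', 'camera_matrix', 'eye', 'rotation']
[[[1.039, -2.037, -0.325], [0.639, -0.864, 0.159], [0.215, -0.739, 0.106], [-0.734, -1.048, -0.313]], [[1.253, -1.866, -0.763], [0.772, -0.594, -0.001], [0.407, -0.394, -0.002], [0.043, -0.187, 0.003]], [[1.381, -1.136, -0.747], [0.905, -0.216, 0.001], [0.64, 0.026, 0.109], [0.292, 0.124, 0.0]], [[1.477, -0.629, -0.755], [1.001, 0.054, -0.0], [0.737, 0.2, -0.004], [0.475, 0.35, 0.002]]]
top [0.49383812 0.04483807 1.08055479] [  5.61462869  -0.29942741 -90.97179858] [[464.9, 0.0, 325.7], [0.0, 464.9, 235.0], [0.0, 0.0, 1.0]] ['pixels', 'range_z', 'camera_matrix', 'eye', 'rotation']
[[[1.59, 1.271, -0.618], [1.591, 0.662, -0.633], [1.592, 0.04, -0.648], [1.591, -0.594, -0.659]], [[0.888, 0.81, -0.0], [0.884, 0.43, -0.003], [0.877, 0.046, -0.001], [0.843, -0.309, 0.079]], [[0.584, 0.676, 0.172], [0.595, 0.424, -0.001], [0.589, 0.051, -0.0], [0.582, -0.322, 0.001]], [[0.327, 0.781, -0.001], [0.321, 0.419, -0.001], [0.315, 0.055, 0.001], [0.309, -0.308, 0.004]]]
{'clock': 0.15, 'joint_pos': array([-5.17339665e+01,  2.05808125e+01,  6.44457120e-01, -1.42921708e-02,
       -7.01333570e+01, -1.65067738e+01]), 'qvel': array([-0.00090126, -0.21529333,  0.19630637,  0.12225471,  0.02878753,
       -0.04599936]), 'tau': array([-1.04921139e-03, -5.83275819e+01,  2.93288916e+01,  7.00100675e+00,
        8.73333629e-03, -1.20231989e-04]), 'tool_pos': array([ 0.25004299, -0.62653611,  0.18924208]), 'orientation': array([ 95.59799747,  89.92900414, 117.35239205]), 'force': array([0.02003702, 0.10058016, 0.65217584]), 'moment': array([-0.01920974,  0.01141527,  0.01310733]), 'opening': 0.08747971250194629}
```

View pics/top.png

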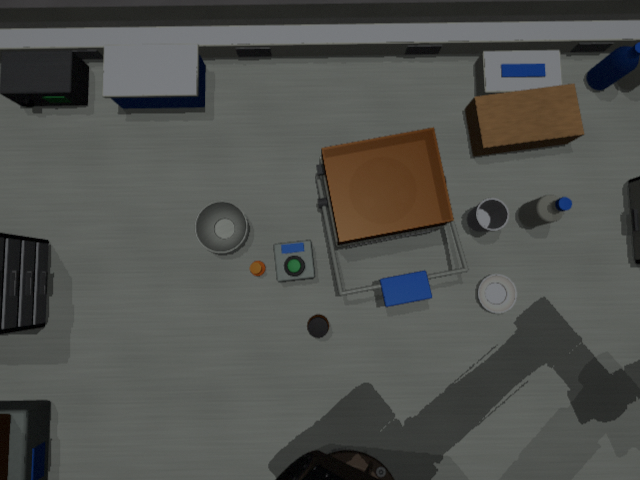

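View pics/scene.png

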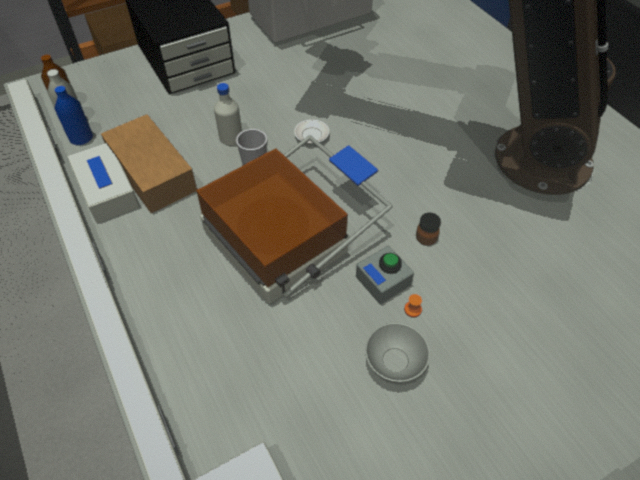

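The top view shows the blue paddle at (405,288), the green button at (293,266) left of the box, the jar at (318,326) and the dish at (497,294). The scene view agrees: paddle (353,165), button (390,262).

```bash
python3 - <<'E'
from h import *
for n,rp,rb in(("top",(360,260,450,320),(275,245,315,285)),("scene",(320,135,390,195),(372,245,405,280))):
    d=np.load(n+".npz");hsv=cv2.cvtColor(d["pixels"],cv2.COLOR_BGR2HSV);P=d["P"]
    for lab,r,lo,hi in(("paddle",rp,(105,120,60),(130,255,255)),("btn",rb,(45,100,60),(85,255,255))):
        m=np.zeros((480,640),bool);m[r[1]:r[3],r[0]:r[2]]=1
        m&=cv2.inRange(hsv,lo,hi)>0
        q=P[m];q=q[np.isfinite(q[:,2])];zm=np.median(q[:,2]);q=q[abs(q[:,2]-zm)<.008]
        print(n,lab,len(q),"med",np.median(q,0).round(4),"mean",q.mean(0).round(4),"rng",np.ptp(q,0).round(3))
        if lab=="paddle":
            (c,sz,a)=cv2.minAreaRect((q[:,:2]*1000).astype(np.float32));print(c,sz,a)
            w,V=np.linalg.eigh(np.cov(q[:,:2].T));print("width dir deg",np.degrees(np.arctan2(V[1,1],V[0,1])))
d=np.load("top.npz");P=d["P"]
for k,(u,v) in dict(jar=(318,326),dish=(497,294),beaker=(478,205),bottle=(564,205),print=(257,268),bowl=(222,230),console=(283,273)).items(): print(k,np.nanmedian(P[v-2:v+3,u-2:u+3].reshape(-1,3),0).round(3))
o=get_obs();M=Ro.from_euler("xyz",o["orientation"],degrees=True).as_matrix();print(M.round(3))
E
```

```text
top paddle 1328 med [ 0.4753 -0.126   0.1052] mean [ 0.4753 -0.126   0.1053] rng [0.071 0.105 0.015]
(475.6097717285156, -126.55375671386719) (58.22637176513672, 99.76702880859375) 9.869751930236816
width dir deg 99.73292731385429
top btn 130 med [0.5288 0.1088 0.0718] mean [0.5285 0.1087 0.0718] rng [0.026 0.026 0.013]
scene paddle 942 med [ 0.4749 -0.1225  0.1054] mean [ 0.4747 -0.1229  0.1054] rng [0.071 0.104 0.015]
(474.25958251953125, -125.68997192382812) (60.722511291503906, 100.89900970458984) 10.17953109741211
width dir deg 99.0683480017366
scene btn 151 med [0.5275 0.1111 0.0722] mean [0.5274 0.1113 0.0718] rng [0.028 0.029 0.012]
jar [0.397 0.058 0.06 ]
dish [ 0.457 -0.354  0.005]
beaker [ 0.655 -0.297  0.064]
bottle [ 0.637 -0.441  0.16 ]
print [0.525 0.192 0.039]
bowl [0.615 0.279 0.005]
console [0.512 0.133 0.05 ]
[[-0.001 -0.371  0.929]
 [ 0.001  0.929  0.371]
 [-1.     0.001 -0.   ]]
```

```bash
python3 -m crank '{"delta_pos":[[0,0.01,0.01],[0,0.03,0.03],[0,0.05,0.05],[0,0.075,0.075],[0,0.1,0.1],[0,0.125,0.125],[0,0.15,0.15],[0,0.175,0.175],[0,0.2,0.2],[0,0.22,0.225],[0,0.24,0.24],[0,0.25,0.255]],"turn":[[0,0,0],[0,0,0],[0,0,0],[0,0,0],[0,0,0],[0,0,0],[0,0,0],[0,0,0],[0,0,0],[0,0,0],[0,0,0],[0,0,0]],"grip":[0,0,0,0,0,0,0,0,0,0,0,0]}'
python3 -m crank '{"delta_pos":[[0,0.02,0.02],[0,0.04,0.04],[0,0.06,0.06],[0,0.08,0.08],[0,0.1,0.1],[0,0.115,0.12],[0,0.125,0.13],[0,0.13,0.14],[0.02,0.133,0.14],[0.04,0.133,0.14],[0.05,0.133,0.14],[0.05,0.133,0.14]],"turn":[[2,0,0],[4,0,0],[6,0,0],[8,0,0],[10,0,0],[12,0,0],[12,0,0],[12,0,0],[12,0,0],[12,0,0],[12,0,0],[12,0,0]],"grip":[0,0,0,0,0,0,0,0,0,0,0,0]}'
python3 - <<'E'
from h import *
s=snapshot("scene");cv2.imwrite("pics/s2.png",s["pixels"])
o=get_obs();print(o["force"],o["joint_pos"]);M=Ro.from_euler("xyz",o["orientation"],degrees=True).as_matrix();print(M.round(3))
E
```

```text
clock: 1.15
tool_pos: [0.3942, -0.2975, 0.1901]
orientation: [24.0, 90.0, 45.8]
force: [0.1, 0.0, -1.2]
opening: 0.0132
clock: 2.15
tool_pos: [0.4732, -0.1248, 0.1378]
orientation: [171.1, 89.8, -179.1]
force: [-0.5, 0.1, -0.3]
opening: 0.0007
[ 1.27407101 -0.40444584  0.63362008] [ 8.25243110e+00  5.53371189e+00 -2.61806052e+01  6.54554782e-03
 -5.84233585e+01 -8.85007102e+01]
[[-0.002 -0.169  0.986]
 [-0.     0.986  0.169]
 [-1.    -0.    -0.002]]
```

View pics/s2.png

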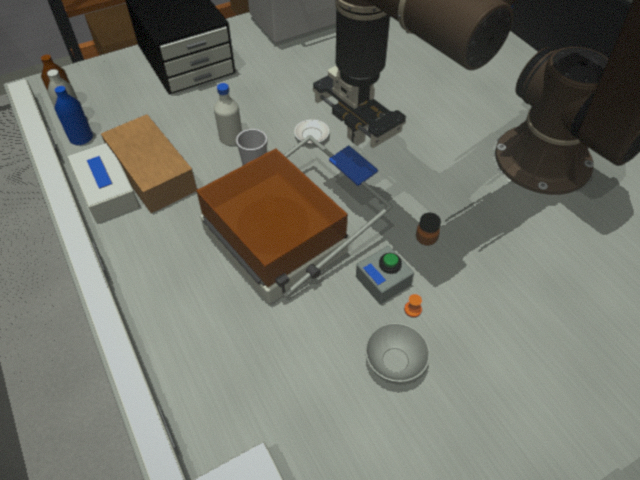

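The closed fingers at (357,137) hang just over the paddle (353,165). Jaws are in line with it, so I can press now.

```bash
python3 -m crank '{"delta_pos":[[0.01,0,0],[0.02,0,0],[0.026,0,0],[0.03,0,0],[0.034,0,0],[0.038,0,0],[0.042,0,0],[0.046,0,0],[0.05,0,0],[0.054,0,-0.001],[0.058,0,-0.001],[0.062,0,-0.002]],"turn":[[0,0,0],[0,0,0],[0,0,0],[0,0,0],[0,0,0],[0,0,0],[0,0,0],[0,0,0],[0,0,0],[0,0,0],[0,0,0],[0,0,0]],"grip":[0,0,0,0,0,0,0,0,0,0,0,0]}'
python3 - <<'E'
from h import *
print(get_obs()["force"])
E
python3 -m crank '{"delta_pos":[[0.004,0,0],[0.008,0,-0.001],[0.012,0,-0.001],[0.016,0,-0.002],[0.02,0,-0.002],[0.023,0,-0.003],[0.026,0,-0.003],[0.029,0,-0.004],[0.032,0,-0.004],[0.034,0,-0.005],[0.036,0,-0.005],[0.037,0,-0.005]],"turn":[[0,0,0],[0,0,0],[0,0,0],[0,0,0],[0,0,0],[0,0,0],[0,0,0],[0,0,0],[0,0,0],[0,0,0],[0,0,0],[0,0,0]],"grip":[0,0,0,0,0,0,0,0,0,0,0,0]}'
python3 - <<'E'
from h import *
s=snapshot("scene");cv2.imwrite("pics/s3.png",s["pixels"]);print(get_obs()["force"])
E
```

```text
clock: 3.2
tool_pos: [0.4732, -0.1251, 0.0776]
orientation: [-6.5, 90.0, 3.2]
force: [-0.3, -0.0, -0.3]
opening: 0.0001
[-0.32715011 -0.02527155 -0.28309725]
clock: 4.2
tool_pos: [0.4668, -0.1262, 0.0408]
orientation: [180.0, 89.9, -170.2]
force: [-4.7, 0.4, 7.7]
opening: 0.0007
[-4.92414858 -0.02385481  6.52554719]
```

View pics/s3.png

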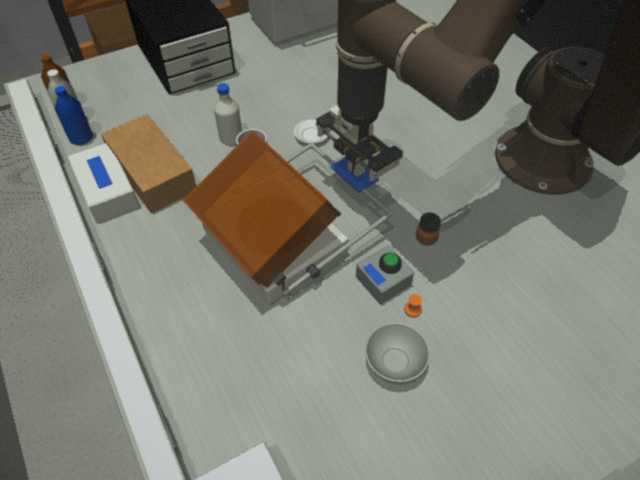

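```bash
python3 - <<'E'
from h import *
for n,r in(("scene",(315,145,400,205)),("top",(350,250,460,330))):
    s=snapshot(n);P=world(s);hsv=cv2.cvtColor(s["pixels"],cv2.COLOR_BGR2HSV)
    if n=="scene":c=s["pixels"][100:250,280:440]
    else: c2=s["pixels"][170:320,330:490]
    m=np.zeros((480,640),bool);m[r[1]:r[3],r[0]:r[2]]=1;m&=cv2.inRange(hsv,(105,120,30),(130,255,255))>0
    q=P[m];q=q[np.isfinite(q[:,2])]
    print(n,len(q),np.percentile(q,[2,25,50,75,98],axis=0).round(3).tolist())
    am=cv2.inRange(hsv,(5,120,60),(20,255,255))>0
    if n=="scene":
        for uv in((240,170),(260,190),(280,215),(250,210),(230,190),(300,210),(255,150)): print(uv,P[uv[1],uv[0]].round(3))
cv2.imwrite("pics/c4.png",cv2.resize(np.hstack([c,c2]),None,fx=2.5,fy=2.5,interpolation=cv2.INTER_CUBIC));print(get_obs()["force"],get_obs()["tool_pos"])
E
```

```text
scene 548 [[0.444, -0.17, 0.072], [0.469, -0.145, 0.076], [0.481, -0.111, 0.077], [0.49, -0.093, 0.078], [0.502, -0.076, 0.081]]
(240, 170) [ 0.721 -0.153  0.184]
(260, 190) [ 0.71  -0.085  0.185]
(280, 215) [ 0.703 -0.014  0.18 ]
(250, 210) [ 0.742 -0.066  0.163]
(230, 190) [ 0.755 -0.129  0.167]
(300, 210) [0.671 0.006 0.197]
(255, 150) [ 0.678 -0.17   0.204]Traceback (most recent call last):
  File "<stdin>", line 8, in <module>
    return _quantile_unchecked(
        a, q, axis, out, overwrite_input, method, keepdims, weights)
    return _ureduce(a,
                    func=_quantile_ureduce_func,
    ...<5 lines>...
                    overwrite_input=overwrite_input,
                    method=method)
    r = func(a, **kwargs)
    result = _quantile(arr,
                       quantiles=q,
    ...<2 lines>...
                       out=out,
                       weights=wgt)
    slices_having_nans = np.isnan(arr[-1, ...])
                                  ~~~^^^^^^^^^
IndexError: index -1 is out of bounds for axis 0 with size 0
```

```bash
python3 - <<'E'
from h import *
s=snapshot("scene");c=s["pixels"][70:220,300:430];P=world(s);np.savez("s4",P=P,**s)
t=snapshot("top");c2=t["pixels"][230:380,345:475]
cv2.imwrite("pics/c4.png",cv2.resize(np.hstack([c,c2]),None,fx=3,fy=3,interpolation=cv2.INTER_CUBIC));print(get_obs()["force"],get_obs()["tool_pos"])
K=s["camera_matrix"];
for p in((0.4668,-.1262,.0408),(0.4668,-.1262,.077),(.4668,-.1262,.107)):
    q=R(s).T@(np.array(p)-s["eye"]);u=K[0,0]*q[0]/-q[2]+K[0,2];v=K[1,1]*-q[1]/-q[2]+K[1,2];print(u,v,P[int(v),int(u)])
for v in range(150,196,4): print(v,[tuple(P[v,u].round(3)) for u in(350,356,362,368)])
E
```

```text
[-5.12744394  0.98706412  7.33449004] [ 0.46674437 -0.12622933  0.04090813]
354.00846366193275 182.62213735988024 [ 0.48536792 -0.09882498  0.07802682]
354.7554443453493 171.48565026274912 [ 0.47574866 -0.11599793  0.09217339]
355.3999759504142 161.8765424734171 [ 0.49629852 -0.08408517  0.16048074]
150 [(np.float64(0.492), np.float64(-0.111), np.float64(0.167)), (np.float64(0.484), np.float64(-0.101), np.float64(0.172)), (np.float64(0.482), np.float64(-0.083), np.float64(0.186)), (np.float64(0.461), np.float64(-0.091), np.float64(0.169))]
154 [(np.float64(0.497), np.float64(-0.103), np.float64(0.165)), (np.float64(0.487), np.float64(-0.096), np.float64(0.166)), (np.float64(0.483), np.float64(-0.081), np.float64(0.177)), (np.float64(0.478), np.float64(-0.066), np.float64(0.187))]
158 [(np.float64(0.5), np.float64(-0.098), np.float64(0.158)), (np.float64(0.491), np.float64(-0.088), np.float64(0.163)), (np.float64(0.476), np.float64(-0.089), np.float64(0.155)), (np.float64(0.482), np.float64(-0.06), np.float64(0.183))]
162 [(np.float64(0.477), np.float64(-0.132), np.float64(0.107)), (n
[... 1431 characters left out ...]
(-0.154), np.float64(-0.001)), (np.float64(0.487), np.float64(-0.088), np.float64(0.076)), (np.float64(0.477), np.float64(-0.079), np.float64(0.079)), (np.float64(0.461), np.float64(-0.079), np.float64(0.071))]
190 [(np.float64(0.465), np.float64(-0.144), np.float64(-0.003)), (np.float64(0.491), np.float64(-0.081), np.float64(0.072)), (np.float64(0.481), np.float64(-0.072), np.float64(0.075)), (np.float64(0.427), np.float64(-0.124), np.float64(-0.003))]
194 [(np.float64(0.47), np.float64(-0.135), np.float64(-0.004)), (np.float64(0.46), np.float64(-0.125), np.float64(0.0)), (np.float64(0.447), np.float64(-0.119), np.float64(-0.002)), (np.float64(0.474), np.float64(-0.059), np.float64(0.072))]
```

View pics/c4.png

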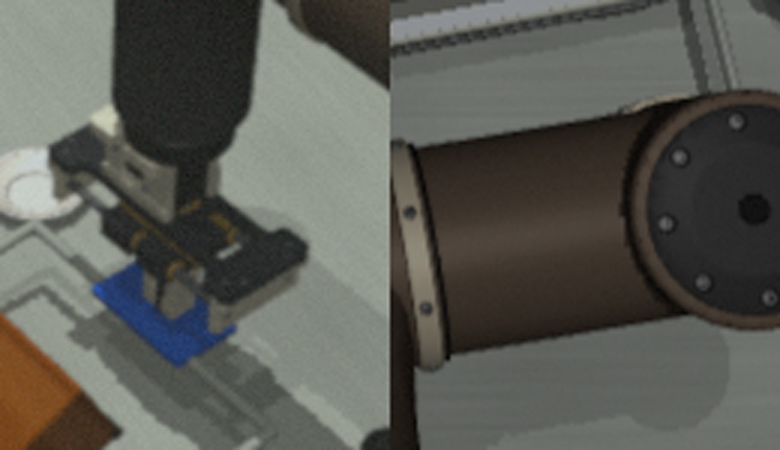

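Fingers rest on the middle of the paddle, but its top is at z≈0.077 while the TCP reads 0.041. The real fingertips are therefore about 36 mm above the reported TCP, and the hood is only at about 0.45 rad. I'll trust the camera and go on down about 37 mm more.

```bash
python3 -m crank '{"delta_pos":[[0.003,0,-0.001],[0.007,0,-0.002],[0.011,0,-0.002],[0.015,0,-0.003],[0.019,0,-0.004],[0.023,0,-0.004],[0.027,0,-0.005],[0.03,0,-0.005],[0.033,0,-0.006],[0.035,0,-0.006],[0.036,0,-0.006],[0.037,0,-0.006]],"turn":[[0,0,0],[0,0,0],[0,0,0],[0,0,0],[0,0,0],[0,0,0],[0,0,0],[0,0,0],[0,0,0],[0,0,0],[0,0,0],[0,0,0]],"grip":[0,0,0,0,0,0,0,0,0,0,0,0]}'
cat > m.py <<'E'
from h import *
s=snapshot("scene");P=world(s);hsv=cv2.cvtColor(s["pixels"],cv2.COLOR_BGR2HSV)
m=np.zeros((480,640),bool);m[140:215,315:400]=1;m&=cv2.inRange(hsv,(105,120,30),(130,255,255))>0
q=P[m];print("paddle",len(q),np.nanpercentile(q,[5,50,95],axis=0).round(3).tolist())
am=cv2.inRange(hsv,(5,150,40),(20,255,255))>0;am[:,360:]=0;am[:,:150]=0
q=P[am];q=q[np.isfinite(q[:,2])&(q[:,0]>.5)];r=(q[:,0]-.475)*.986+(q[:,1]+.125)*.167-.22
print("hood max z",np.percentile(q[:,2],[50,90,99]).round(3))
for a in range(0,12):
    b=(r>-.12+.02*a)&(r<-.1+.02*a)
    if b.sum()>40: print(round(-.11+.02*a,2),np.median(q[b,2]).round(3),end="; ")
print(get_obs()["force"],get_obs()["tool_pos"],get_obs()["clock"]);cv2.imwrite("pics/m.png",s["pixels"][60:360,150:450])
E
python3 m.py
```

```text
clock: 5.45
tool_pos: [0.4631, -0.1269, 0.0042]
orientation: [-10.0, 89.9, -0.2]
force: [2.7, 0.5, 5.0]
opening: 0.0003
paddle 518 [[0.446, -0.168, 0.036], [0.479, -0.114, 0.042], [0.498, -0.08, 0.046]]
hood max z [0.211 0.264 0.272]
0.01 0.244; 0.03 0.254; 0.05 0.266; 0.07 0.256; 0.09 0.222; 0.11 0.188; [1.24670039 0.26218056 3.30398563] [ 0.46266267 -0.12692564  0.00395264] 5.5
```

View pics/m.png

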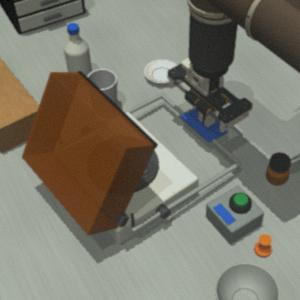

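The hood is wide open at about 1.03 rad (slope roughly 60°, top at 0.27 m), and the paddle is at 0.041. I'll hold it there.

```bash
for i in 1 2 3; do python3 -m crank '{"delta_pos":[[0.002,0,0],[0.002,0,0],[0.002,0,0],[0.002,0,0],[0.002,0,0],[0.002,0,0],[0.002,0,0],[0.002,0,0],[0.001,0,0],[0.001,0,0],[0,0,0],[0,0,0]],"turn":[[0,0,0],[0,0,0],[0,0,0],[0,0,0],[0,0,0],[0,0,0],[0,0,0],[0,0,0],[0,0,0],[0,0,0],[0,0,0],[0,0,0]],"grip":[0,0,0,0,0,0,0,0,0,0,0,0]}'|egrep 'clock|pos|force'; done; python3 m.py
```

```text
clock: 6.5
tool_pos: [0.4621, -0.127, 0.0041]
force: [-0.6, -0.3, 3.9]
clock: 7.5
tool_pos: [0.4621, -0.127, 0.0041]
force: [-0.3, 0.3, 4.1]
clock: 8.5
tool_pos: [0.4622, -0.127, 0.0041]
force: [-2.8, 0.7, 3.7]
paddle 529 [[0.447, -0.168, 0.037], [0.479, -0.114, 0.042], [0.498, -0.079, 0.046]]
hood max z [0.211 0.264 0.272]
0.01 0.244; 0.03 0.254; 0.05 0.266; 0.07 0.256; 0.09 0.222; 0.11 0.188; [-1.15431766  0.27038014  4.32612333] [ 0.46214109 -0.12697841  0.00403615] 8.55
```

```bash
for i in 1 2; do python3 -m crank '{"delta_pos":[[-0.001,0,0],[-0.003,0,0],[-0.005,0,0.001],[-0.007,0,0.001],[-0.01,0,0.001],[-0.012,0,0.002],[-0.015,0,0.002],[-0.017,0,0.003],[-0.02,0,0.003],[-0.022,0,0.003],[-0.024,0,0.004],[-0.026,0,0.004]],"turn":[[0,0,0],[0,0,0],[0,0,0],[0,0,0],[0,0,0],[0,0,0],[0,0,0],[0,0,0],[0,0,0],[0,0,0],[0,0,0],[0,0,0]],"grip":[0,0,0,0,0,0,0,0,0,0,0,0]}'|egrep 'clock|pos|force'; done; python3 m.py
python3 -m crank '{"delta_pos":[[-0.0015,0,0],[-0.003,0,0],[-0.0045,0,0],[-0.006,0,0],[-0.0075,0,0],[-0.009,0,0],[-0.0105,0,0],[-0.012,0,0],[-0.0135,0,0],[-0.015,0,0],[-0.0165,0,0],[-0.018,0,0]],"turn":[[0,0,0],[0,0,0],[0,0,0],[0,0,0],[0,0,0],[0,0,0],[0,0,0],[0,0,0],[0,0,0],[0,0,0],[0,0,0],[0,0,0]],"grip":[0,0,0,0,0,0,0,0,0,0,0,0]}'|egrep 'clock|pos|force'; python3 m.py
```

```text
clock: 9.55
tool_pos: [0.4662, -0.1263, 0.0304]
force: [-3.9, -0.1, 7.1]
clock: 10.55
tool_pos: [0.4709, -0.1256, 0.0569]
force: [-2.9, 0.4, 8.0]
paddle 557 [[0.453, -0.165, 0.088], [0.484, -0.111, 0.092], [0.502, -0.078, 0.095]]
hood max z [0.154 0.17  0.175]
-0.09 0.174; -0.07 0.172; -0.05 0.168; -0.03 0.164; -0.01 0.16; 0.01 0.156; 0.03 0.152; 0.05 0.148; 0.07 0.144; 0.09 0.14; 0.11 0.136; [-3.96695662  0.23547173  9.0654526 ] [ 0.47110993 -0.12560686  0.05729944] 10.6
clock: 11.6
tool_pos: [0.47, -0.1256, 0.0739]
force: [-0.1, 0.5, -0.1]
paddle 672 [[0.453, -0.166, 0.1], [0.483, -0.112, 0.104], [0.503, -0.079, 0.109]]
hood max z [0.136 0.138 0.14 ]
-0.09 0.135; -0.07 0.135; -0.05 0.136; -0.03 0.136; -0.01 0.136; 0.01 0.136; 0.03 0.136; 0.05 0.136; 0.07 0.137; 0.09 0.136; [-0.32591908  0.52436051  0.78510722] [ 0.47012787 -0.12558502  0.07414217] 11.65
```

The hood is shut: its top is flat at 0.136 and the paddle is at 0.105. Next I'll lift, move over the button and turn 90° so the gripper body stays clear of the hood.

```bash
python3 -m crank '{"delta_pos":[[-0.01,0,0],[-0.03,0,0],[-0.055,0,0],[-0.08,0,0],[-0.09,0.02,0.01],[-0.09,0.05,0.02],[-0.09,0.08,0.035],[-0.09,0.11,0.05],[-0.09,0.14,0.06],[-0.09,0.17,0.075],[-0.09,0.195,0.085],[-0.09,0.21,0.092]],"turn":[[0,0,0],[0,0,0],[0,0,0],[0,0,0],[-6,0,0],[-12,0,0],[-18,0,0],[-24,0,0],[-30,0,0],[-36,0,0],[-42,0,0],[-48,0,0]],"grip":[0,0,0,0,0,0,0,0,0,0,0,0]}'
python3 -m crank '{"delta_pos":[[0,0,0],[0,0,0],[0,0,0],[0,0,0],[0,0,0],[0,0,0],[0,0,0],[0,0,0],[0,0,0],[0,0,0],[0,0,0],[0,0,0]],"turn":[[-6,0,0],[-12,0,0],[-18,0,0],[-24,0,0],[-30,0,0],[-36,0,0],[-42,0,0],[-42,0,0],[-42,0,0],[-42,0,0],[-42,0,0],[-42,0,0]],"grip":[0,0,0,0,0,0,0,0,0,0,0,0]}'
python3 - <<'E'
from h import *
s=snapshot("scene");cv2.imwrite("pics/s6.png",s["pixels"][60:400,180:600])
o=get_obs();M=Ro.from_euler("xyz",o["orientation"],degrees=True).as_matrix();print(M.round(3),o["force"])
print("tool-axis shift",M.T@(np.array([.528,.110,.036])-o["tool_pos"]))
E
```

```text
clock: 12.65
tool_pos: [0.5257, 0.0995, 0.1646]
orientation: [-30.8, 90.0, 27.4]
force: [1.1, -0.7, 0.1]
opening: 0.0006
clock: 13.65
tool_pos: [0.5252, 0.0969, 0.1641]
orientation: [-161.6, 90.0, -61.9]
force: [0.6, -0.8, -0.2]
opening: 0.0002
[[-0.    -0.986 -0.168]
 [ 0.    -0.168  0.986]
 [-1.     0.     0.   ]] [-0.01840626  0.05230792  0.44222589]
tool-axis shift [ 0.12801537 -0.00495987  0.01240273]
```

View pics/s6.png

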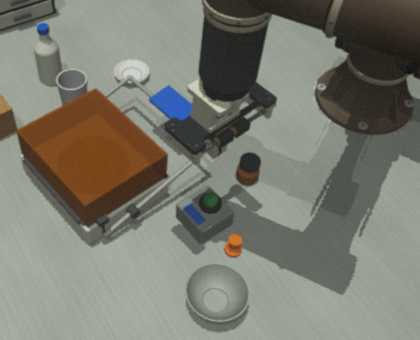

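The gripper hangs over the green button (crop pixel 210,202), with the hood closed and clear of it. Next I'll descend to just above the button.

```bash
python3 -m crank '{"delta_pos":[[0.01,-0.002,0.004],[0.025,-0.004,0.008],[0.04,-0.005,0.012],[0.055,-0.005,0.0125],[0.07,-0.005,0.0125],[0.085,-0.005,0.0125],[0.097,-0.005,0.0125],[0.107,-0.005,0.0125],[0.115,-0.005,0.0125],[0.12,-0.005,0.0125],[0.12,-0.005,0.0125],[0.12,-0.005,0.0125]],"turn":[[0,0,0],[0,0,0],[0,0,0],[0,0,0],[0,0,0],[0,0,0],[0,0,0],[0,0,0],[0,0,0],[0,0,0],[0,0,0],[0,0,0]],"grip":[0,0,0,0,0,0,0,0,0,0,0,0]}'
python3 - <<'E'
from h import *
s=snapshot("scene");cv2.imwrite("pics/s7.png",cv2.resize(s["pixels"][190:320,310:470],None,fx=4,fy=4))
print(get_obs()["force"])
E
```

```text
clock: 14.7
tool_pos: [0.5282, 0.1102, 0.044]
orientation: [-162.5, 90.0, -62.7]
force: [0.9, -0.6, -0.6]
opening: 0.0005
[ 1.470645   -0.1323729   0.55145947]
```

View pics/s7.png

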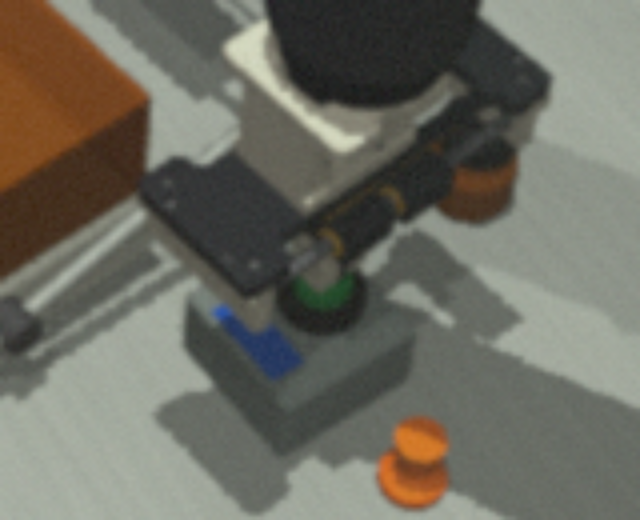

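The fingers are just above the green cap (325,285). A tab on the gripper end at (258,325) appears in front of the console, so I'll check its height by depth.

```bash
python3 - <<'E'
from h import *
s=snapshot("scene");P=world(s)
for x,y in((260,300),(258,318),(255,325),(245,290),(320,270),(325,265),(330,300),(510,125),(325,290)): u,v=310+x//4,190+y//4;print((x,y),P[v,u].round(3))
q=P[190:280,340:450].reshape(-1,3);b=(q[:,2]>.055)&(q[:,2]<.12)&(np.hypot(q[:,0]-.528,q[:,1]-.11)>.03)&(q[:,1]>.06);print(np.c_[q[b]].round(3)[np.argsort(q[b][:,2])][:25])
E
```

```text
(260, 300) [0.608 0.166 0.177]
(258, 318) [0.608 0.165 0.163]
(255, 325) [0.606 0.161 0.151]
(245, 290) [0.615 0.163 0.188]
(320, 270) [0.54  0.124 0.104]
(325, 265) [0.539 0.125 0.108]
(330, 300) [0.53  0.122 0.067]
(510, 125) [0.444 0.129 0.162]
(325, 290) [0.531 0.118 0.074]
[[0.511 0.142 0.055]
 [0.571 0.114 0.055]
 [0.563 0.127 0.055]
 [0.562 0.125 0.055]
 [0.515 0.148 0.056]
 [0.4   0.082 0.056]
 [0.565 0.123 0.056]
 [0.414 0.062 0.056]
 [0.499 0.135 0.056]
 [0.406 0.076 0.056]
 [0.567 0.122 0.056]
 [0.39  0.076 0.057]
 [0.402 0.079 0.057]
 [0.396 0.073 0.057]
 [0.387 0.082 0.057]
 [0.396 0.08  0.057]
 [0.391 0.073 0.057]
 [0.57  0.13  0.057]
 [0.392 0.082 0.058]
 [0.413 0.061 0.058]
 [0.411 0.062 0.058]
 [0.4   0.078 0.058]
 [0.389 0.081 0.058]
 [0.413 0.065 0.058]
 [0.395 0.075 0.059]]
```

The tab is 75 mm above the console, so it is clear. Pressing now.

```bash
python3 -m crank '{"delta_pos":[[0.002,0,0],[0.004,0,0],[0.006,0,0],[0.008,0,0],[0.009,0,0],[0.01,0,0],[0.011,0,0],[0.012,0,0],[0.012,0,0],[0.012,0,0]],"turn":[[0,0,0],[0,0,0],[0,0,0],[0,0,0],[0,0,0],[0,0,0],[0,0,0],[0,0,0],[0,0,0],[0,0,0]],"grip":[0,0,0,0,0,0,0,0,0,0]}'
```

```text
clock: 15.63
tool_pos: [0.5281, 0.1101, 0.0321]
orientation: [-137.6, 90.0, -37.8]
force: [-1.3, 0.6, 2.8]
opening: 0.0005
```

Contact, about half pressed. I'll go in 1 mm steps until the force climbs past 5 N.

```bash
python3 -m crank '{"delta_pos":[[0.001,0,0],[0.002,0,0],[0.003,0,0],[0.003,0,0],[0.003,0,0]],"turn":[[0,0,0],[0,0,0],[0,0,0],[0,0,0],[0,0,0]],"grip":[0,0,0,0,0]}'|egrep "pos|force"
python3 -m crank '{"delta_pos":[[0.001,0,0],[0.0015,0,0],[0.0015,0,0],[0.0015,0,0]],"turn":[[0,0,0],[0,0,0],[0,0,0],[0,0,0]],"grip":[0,0,0,0]}'|egrep "pos|force"
```

```text
tool_pos: [0.5281, 0.1102, 0.0296]
force: [-4.1, -0.2, 10.8]
tool_pos: [0.5283, 0.1102, 0.0293]
force: [-9.4, 0.3, 23.2]
```

It's bottomed out at 23 N with about 6 mm of travel. Releasing and retreating upward.

```bash
python3 -m crank '{"delta_pos":[[-0.003,0,0],[-0.008,0,0],[-0.015,0,0],[-0.03,0,0],[-0.05,0,0],[-0.075,0,0],[-0.1,0,0],[-0.125,0,0],[-0.14,0,0],[-0.14,0,0],[-0.14,0,0],[-0.14,0,0]],"turn":[[0,0,0],[0,0,0],[0,0,0],[0,0,0],[0,0,0],[0,0,0],[0,0,0],[0,0,0],[0,0,0],[0,0,0],[0,0,0],[0,0,0]],"grip":[0,0,0,0,0,0,0,0,0,0,0,0]}'
python3 m.py
python3 - <<'E'
from h import *
s=snapshot("scene");P=world(s);P0=np.load("scene.npz")["P"]
hsv=cv2.cvtColor(s["pixels"],cv2.COLOR_BGR2HSV);m=np.zeros((480,640),bool);m[245:280,372:405]=1;m&=cv2.inRange(hsv,(45,100,40),(85,255,255))>0
print("btn",m.sum(),np.nanmedian(P[m],0),"before",np.nanmedian(P0[m],0))
cv2.imwrite("pics/s8.png",s["pixels"])
p0=np.load("scene.npz")["pixels"].astype(int)
for k,(u,v) in dict(jar=(429,228),dish=(312,132),beaker=(252,145),bottle=(228,115),print=(414,305),bowl=(397,353)).items():
    g=cv2.cvtColor(p0.astype(np.uint8),cv2.COLOR_BGR2GRAY);g2=cv2.cvtColor(s["pixels"],cv2.COLOR_BGR2GRAY)
    t=g[v-14:v+15,u-14:u+15];r=cv2.matchTemplate(g2[v-30:v+31,u-30:u+31],t,cv2.TM_CCOEFF_NORMED);_,mx,_,l=cv2.minMaxLoc(r);print(k,mx,l[0]-16,l[1]-16)
E
```

```text
clock: 17.38
tool_pos: [0.5274, 0.11, 0.1667]
orientation: [87.0, 89.9, -173.3]
force: [-0.2, 0.2, -0.4]
opening: 0.0004
paddle 935 [[0.448, -0.167, 0.1], [0.475, -0.123, 0.105], [0.502, -0.08, 0.11]]
hood max z [0.136 0.138 0.14 ]
-0.09 0.135; -0.07 0.135; -0.05 0.136; -0.03 0.136; -0.01 0.136; 0.01 0.136; 0.03 0.136; 0.05 0.136; 0.07 0.137; 0.09 0.136; [-0.42138527 -0.1865718   0.5303226 ] [0.5272924  0.10986492 0.1663574 ] 17.4333
btn 147 [0.52752688 0.1111562  0.07203911] before [0.52762063 0.11154674 0.07214991]
jar 0.9949831962585449 0 0
dish 0.9968670010566711 0 0
beaker 0.9921459555625916 0 0
bottle 0.9957195520401001 0 0
print 0.40410444140434265 0 0
bowl 0.961077868938446 0 0
```

View pics/s8.png

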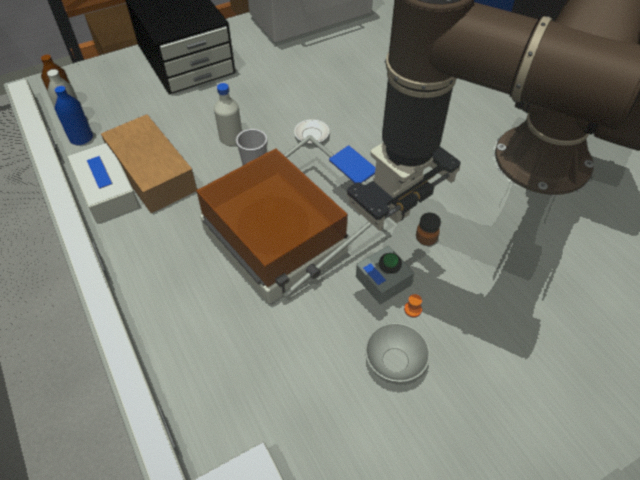

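The picture shows the hood shut, the paddle up (353,163), the button out (390,262), and every loose thing where it began. The print's match score is low (0.40), most likely because of changed shadow, and it shows no shift at (414,305). Handing in.

```bash
python3 -c "
from plant import *
print(close_job())"
```

```text
the job is handed in; nothing more can be done
None
```

I aired the box by the lever, closed the hood gently, pressed and released the start button, and handed the job in at about 17.5 s. The hand-in gives no verdict.

- **Airing:** I pressed the paddle until the hood stood at about 1.03 rad and held it there for more than 3 s.
- **Closing:** I eased the lever up at about 30 mm/s, which is roughly 0.5 rad/s at the hood, a third of the slam limit.
- **Start button:** I pressed it with the hood shut until it bottomed after about 6 mm (23 N, against the 5 N it needs), then let it go.

**Last checks:**
- The hood is flat and shut, with its top at 0.136 m.
- The paddle top is back at 0.105 m and the button top at 0.072 m, both as at the start.
- The robot is clear of everything, with about 0 N on the wrist.
- The jar, dish, beaker, bottle and bowl match their starting images with no shift.

**What disagreed:**
- **TCP height:** With the fingers closed, the tips were really about 36 mm above the reported TCP, so my first press stopped at about 0.45 rad. I took the heights from the camera from there on.
- **Print part:** Its image match was weak (0.40), probably because of a changed shadow. It showed no shift and looked unmoved in the picture.

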